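Pinch the filter cassette out of the dust extractor and show it to the inspection lens

TASK

Pinch the two side catches of the filter cassette together, lift it straight up out of the dust extractor and keep it upright. Hold its filter part level with the inspection lens and about a hand's breadth in front of it: first with one broad pleated face square to the lens for about a second, then turned a quarter so that a narrow end is square to the lens. Finish while holding it there by its pinched catches (do not let go or put it down), and leave the other things on the table where they are.

Things in the scene. Friction and masses are not known exactly. Their poses are not given: they have to be found in the camera images.
- extractor: fixed bench dust extractor, white box 200 (x) x 220 (y) x 85 mm high with a black deck; origin at the centre of its underside. In the middle of the deck is a well, 93 (x) x 39 (y) mm, 50 mm deep (floor 35 mm above the table), in which the cassette sits. Nothing else stands on the deck.
- cassette: white filter cassette, loose, 0.25 kg, 100 mm high, upright in the well, its x, y along the extractor's; origin at the centre of its underside. Lower part 90 (x) x 36 (y) x 56 mm high: the broad pleated faces look along its +y and -y, the narrow ends with black seals along +x and -x. Upper part 64 x 30 mm, its top 50 mm above the deck. 1.5 mm play in the well. Catch teeth hook under the deck.
- cassette_grip (a point): on the cassette's centre line, 82 mm above its underside (32 mm above the deck), midway between the catches' thumb plates: the place to pinch, closing along its y. Thumb plates: grey, ribbed, 26 mm wide (x), 40 mm high (60 to 100 mm above the underside), outer faces 60 mm apart when released, 46 mm when fully pressed.
- cassette_filter (a point): point at the centre of the cassette's filter part, on its vertical centre line 28 mm above its underside (54 mm below cassette_grip). This point is to be brought to lens_focus.
- catch_left (a joint): catch on the cassette's +y side: 0 = released, 0.007 m = pressed inwards to its stop. Spring 3 N at the start, 6.5 N fully pressed. Its tooth lets go of the deck after 3.5 mm (5 mm if the cassette leans that way). With both at their stops the pinch carries the cassette firmly; let go and they spring out.
- catch_right (a joint): the same catch on the cassette's -y side
- lens_stand: fixed inspection lens on a stand, 178 mm high: steel foot 90 mm across, post, black horizontal barrel 52 mm across, 60 mm long, axis 150 mm above the table. Origin at the centre of the foot's underside; the lens looks along its own -x (towards the robot, turned up to 0.3 rad either way), the glass 32 mm from the origin that way. It stands left or right.
- lens_focus (a point): point on the lens axis 150 mm above the table, about 108 mm in front of the glass (140 mm from the stand's axis), where the middle of the filter is to be held
- articulator: steel dental articulator, 75 x 85 x 112 mm, two plates on two posts with plaster casts between; loose, heavy. Stands on the other side from the lens stand. Origin at the centre of its underside. Bystander
- jaw_model: round plaster dental model, 64 mm across, 28 mm high, loose; origin at the centre of its underside. Bystander
- bottle: white plastic bottle, 44 mm across, 110 mm high, loose; origin at the centre of its underside. Bystander
- jar: small amber jar with black cap, 54 mm across, 55 mm high, loose; origin at the centre of its underside. Bystander
- mixing_bowl: black rubber mixing bowl, 110 mm across, 60 mm high, loose; origin at the centre of its underside. Bystander
- spatula: plaster spatula about 170 mm long lying on the table, loose. Bystander
- firing_tray: round white firing tray with pins, 90 mm across, 30 mm high, loose; origin at the centre of its underside. Bystander
- plaster_blank: small plaster block, 50 x 40 x 22 mm, loose; origin at the centre of its underside. Bystander
Not all that is in view belongs to the job. What is shaped like the cassette but purple is not meant. Of the things that look like the lens_stand, take the one that is farthest from the robot's base at the start.

How it is judged:
By the outcome, as a careful person would: the job done as asked, in the order asked, and still so for the second after the job is handed in, while the arm keeps its last pose, push and grip.
It also fails if it takes over 45 s, if anything falls off the work surface, if the arm or the gripper's body presses on something with over 40 N, if the wrist force passes 120 N, or if a joint passes its speed limit or range.

ROBOT

A 6-joint arm with a two-finger parallel gripper is mounted at the origin on the work surface. World frame = base frame: x ahead of the robot, y to its left, z up, the work surface at z = 0. Lengths are in m, angles in rad, forces in N, time in s.
With the tool pointing down it reaches from about 0.35 to 0.775 m from the base axis. Payload 5.5 kg.
Tool frame: the origin (TCP) lies at the very end of the fingers, on their centre line; the grasp point (between the pads) lies 19 mm behind it; z points along the fingers, y is the line along which they close (so a half turn about z gives the same grasp; the last joint's range is limited). The gripper opens to 85 mm and grips with 20 to 120 N. Pads are 22 mm wide; open, the fingers measure 114 mm over their backs; the gripper's body (76 mm by 85 mm) begins 54 mm behind the grasp point. The pads swing forward as they close: fully open they stand 13 mm farther back than shut.
Start: joints at [-1.367, 0.313, 0.046, 1.304, 0, 1.431], TCP at [0.194, -0.541, 0.231] pointing down, gripper open.
Joint ranges: [-2.76, 2.76], [-0.86, 1.69], [-1.03, 1.26], [-2.2, 2.34], [-1.47, 1.5], [-3.14, 3.14]. Speed limits (rad/s): [2.57, 2.57, 3.14, 3.14, 3.14, 3.14].

INTERFACE

Orientations are given as a unit quaternion [w, x, y, z].
In Python, from workcell import env, cams, ticket, spotter gives the robot as it stands.
- The arm moves only by the tool jog_arm, never from a script. Its argument "increments" is a list that holds one entry, the list of rows, each a list of 7 numbers: the shift along the tool's x, y, z in units of 0.25 m (1.0 is 0.25 m), then the turn, a rotation vector about the tool's x, y, z in units of 180 degrees (1.0 is 180 degrees), then the closure in counts, from 0 (fully open) to 255 (shut). A call has 1 to 20 rows; each row shifts and turns the commanded pose from where the row before left it, along the tool's axes as they then stand; what a row does not reach is not made up. A row lasts 1/10 s, in which the tool goes at most 50 mm and 8.59 degrees, less where a joint would pass 70% of its speed; a pose out of reach is approached as far as the arm can. A call with a number of a shift or a turn outside -1 to 1 is refused whole. A call with a gripper value outside its range is refused whole. The fingers move at their own pace and stop on an object; "force" is the grip in N (left out, the last holds). Time passes only in rows, so rows that do not move let the fingers close. It gives the time, the measured TCP pose, the force, the opening and the grip force at its end, in the units of the state.
- env.get_state(): the state, without advancing time (a new reading comes with each control period).
- cams.read_camera(name): name is "scene" or "top" or "wrist"; returns a dict with "pixels" (400x640x3 uint8, red, green, blue), "fx", "fy", "cx", "cy" (pixels), "k1" (the pictures are not rectified: a ray, as slopes to the right and down, at radius r is drawn at 1 + k1 r^2 times it, then the intrinsics apply), "xyz" and "attitude" of the camera in the world; the wrist camera has in their place "mount" (4x4, takes a point from camera to tool coordinates, whose origin is the TCP and whose axes are the flange's). Camera axes: x right, y down, z forward; pixel columns grow to the right and rows downward; lengths in m; the calibration is good to about 2 mm. A picture is of the moment at which its call begins: read the wrist's pose just before it. There is no depth.
- ticket.hand_in(): hands the job in; it is judged then, once.
Trained networks look in the newest picture that a camera, given by its name, has taken for a name from the list of things; names that differ only in an ending like _2 or _b are one class to them, and where a whole thing is asked for, a point or a joint stands for the part that bears it (a point fixed in the world has none). Each returns a list of dicts, best first, with "conf" (0 to 1); they miss things now and then, are a little off and sometimes report something else, mostly with a low value. They report only what shows in the picture. A call takes as long as a camera call. They do not tell look-alikes from the thing itself.
- spotter.find_in(target, camera): "uv" ([column, row] in pixels, amid what is visible of it).
- spotter.cut_out(target, camera): "region" (400x640 bool, what is visible of it) and "uv" ([column, row] in pixels, amid what is visible of it).
- spotter.landmark_of(target, camera): "uv" ([column, row] in pixels: a listed point, or the origin of a listed thing).
The state is a dict: "clock": time; "joint_pos": joint angles; "qvel": joint speeds; "tau": joint torques, N m; "tcp_pos": TCP position; "orientation": TCP orientation; "wrist_force": force on the tool from outside, world axes, zero at the start; "ft_torque": the same for the moment, N m; "finger_gap": finger opening in m; "grip_force": force on a finger pad.
Only numpy, scipy, OpenCV 4.12 (cv2) and the standard library are available. Lean on these libraries where they do the work, as an engineer would, in place of code of your own. Each camera call takes 0.05 s, during which the arm holds its last target. There are 200 camera calls.

## Working session

There is one attempt and no reset: what is moved stays moved. The work goes in short steps, Python scripts to look and compute and a tool call to move; the robot and the scene stay as the last step left them, time stands still between calls to the robot, and variables do not carry over. Pictures are saved under pics/ and viewed, at most 10 in all, crops included, and the job is handed in when it is done.

Besides the shell and the picture viewer there is one more tool, called after "Call:" as a command line: name --argument value ..., lists and objects as JSON in quotes. jog_arm: Moves the arm, as the interface text tells. Shifts and turns lie within -1 to 1; 1 stands for 0.25 m of shift or 180 degrees of turn. Its arguments: {"type":"object","properties":{"increments":{"type":"array"},"force":{"type":"number"}},"required":["increments"]}

```bash
mkdir -p pics; cat > h.py <<'E'
import numpy as np, cv2
from scipy.spatial.transform import Rotation as R
from workcell import env, cams, ticket, spotter
def rot(a):
    a=np.array(a,float)
    return a if a.shape==(3,3) else R.from_quat(a[[1,2,3,0]]).as_matrix()
def pose(c,s=None):
    if 'mount' in c:
        T=np.array(c['mount']); Rt=rot(s['orientation'])
        return Rt@T[:3,:3], Rt@T[:3,3]+np.array(s['tcp_pos'])
    return rot(c['attitude']), np.array(c['xyz'])
def ray(c,uv,s=None):
    Rm,p=pose(c,s); x=np.array([(uv[0]-c['cx'])/c['fx'],(uv[1]-c['cy'])/c['fy']]); u=x.copy()
    for _ in range(20): u=x/(1+c['k1']*(u@u))
    return p,Rm@np.array([u[0],u[1],1])
def atz(c,uv,z,s=None):
    p,d=ray(c,uv,s); return p+d*(z-p[2])/d[2]
def proj(c,P,s=None):
    Rm,p=pose(c,s); q=Rm.T@(np.array(P)-p); u=q[:2]/q[2]; u=u*(1+c['k1']*(u@u))
    return u*[c['fx'],c['fy']]+[c['cx'],c['cy']]
def save(c,n): cv2.imwrite('pics/'+n+'.png',c['pixels'][:,:,::-1])
E
cat > a.py <<'E'
from h import *
print(env.get_state())
for n in ['scene','top']:
    c=cams.read_camera(n); save(c,n); print(n,c['xyz'],c['attitude'],c['fx'],c['k1'])
    for t,z in [('extractor',0),('cassette',.035),('cassette_grip',.117),('cassette_filter',.063),('lens_stand',0),('lens_focus',.15),('articulator',0),('jaw_model',0),('bottle',0),('jar',0),('mixing_bowl',0),('firing_tray',0),('plaster_blank',0)]:
        for d in spotter.landmark_of(t,n)[:3]: print(t,np.round(d['conf'],2),np.round(d['uv']),atz(c,d['uv'],z).round(3))
E
python3 a.py
```

```text
{'clock': 0.0, 'joint_pos': array([-1.36659243e+00,  3.13987391e-01,  4.49739120e-02,  1.30360183e+00,
        4.34445603e-06,  1.43119377e+00]), 'qvel': array([-0.00180837, -0.00092064,  0.00091834, -0.00031094, -0.00222449,
       -0.00135286]), 'tau': array([-8.32121132e-04, -4.80628717e+01,  2.98530489e+01,  1.91867998e-02,
       -2.34776508e-04, -1.45406950e-06]), 'tcp_pos': array([ 0.19370261, -0.54084503,  0.2304142 ]), 'orientation': array([-9.09085615e-04,  9.85260582e-01,  1.71057761e-01, -2.72009284e-05]), 'wrist_force': array([ 0.43486241,  0.88283786, -0.80427506]), 'ft_torque': array([-0.01847297,  0.03118229,  0.01846294]), 'grip_force': 0.0, 'finger_gap': 0.08502368063568591}
scene [0.95880213 0.5293525  0.8512697 ] [-0.10901838  0.29015609  0.8935273  -0.32485905] 370.5389055380666 -0.006880440342896069
extractor 0.96 [343. 209.] [0.492 0.018 0.   ]
cassette 0.9 [311. 168.] [ 0.489 -0.148  0.035]
cassette 0.79 [374. 270.] [0.571 0.238 0.035]
cassette 0.71 [348. 201.] [0.481 0.026 0.035]
cassette_grip 0.87 [310. 148.] [ 0.492 -0.147  0.117]
cassette_grip 0.75 [382. 2
[... 1530 characters left out ...]
[256. 208.] [0.553 0.225 0.063]
cassette_filter 0.54 [184. 182.] [0.642 0.458 0.063]
lens_stand 0.98 [369. 178.] [ 0.653 -0.15   0.   ]
lens_stand 0.74 [410. 164.] [ 0.697 -0.29   0.   ]
lens_focus 0.41 [319. 227.] [0.488 0.024 0.15 ]
lens_focus 0.39 [206. 273.] [0.359 0.36  0.15 ]
articulator 0.55 [251. 159.] [0.723 0.25  0.   ]
bottle 0.53 [206. 274.] [0.341 0.404 0.   ]
bottle 0.49 [319. 228.] [0.489 0.023 0.   ]
jar 0.67 [434. 260.] [ 0.373 -0.362  0.   ]
jar 0.63 [316. 229.] [0.485 0.033 0.   ]
jar 0.46 [205. 271.] [0.35  0.404 0.   ]
mixing_bowl 0.65 [366. 136.] [ 0.798 -0.144  0.   ]
firing_tray 0.71 [462. 194.] [ 0.591 -0.466  0.   ]
plaster_blank 0.65 [184. 184.] [0.644 0.478 0.   ]
```

View pics/scene.png

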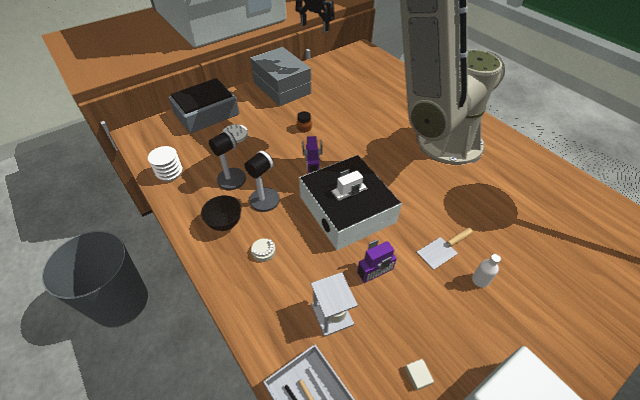

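View pics/top.png

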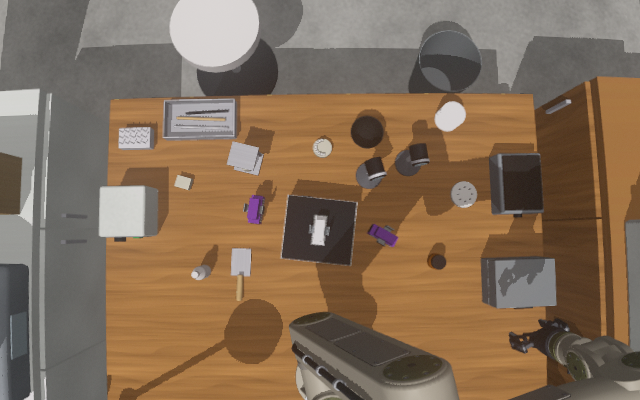

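Both show the white cassette seated in the extractor (scene 349,187; top 319,230), purple look-alikes beside it, and two lens stands. The farther one has its foot at scene (231,180) and top (410,164).

```bash
cat > b.py <<'E'
from h import *
c=cams.read_camera('top')
g=c['pixels'].max(2); m=np.zeros_like(g); m[185:275,270:370]=(g[185:275,270:370]<60)*255
m=cv2.morphologyEx(m,cv2.MORPH_OPEN,np.ones((5,5)))
n,l,s,_=cv2.connectedComponentsWithStats(m); k=1+np.argmax(s[1:,4])
cn,_=cv2.findContours((l==k).astype(np.uint8),0,2)
r=cv2.minAreaRect(cv2.convexHull(np.vstack(cn)).astype(np.float32)); B=cv2.boxPoints(r)
P=np.array([atz(c,b,.085) for b in B]); print(B.round(1),P.round(4),P.mean(0))
for i in range(4):
    e=P[(i+1)%4]-P[i]; print(np.linalg.norm(e),np.degrees(np.arctan2(e[1],e[0])))
for z in (.135,): print('cassette top',atz(c,[319,230],z))
cv2.imwrite('pics/t.png',cv2.resize(c['pixels'][120:280,230:450,::-1],None,fx=3.6,fy=3.6,interpolation=cv2.INTER_CUBIC))
c=cams.read_camera('scene')
cv2.imwrite('pics/s.png',cv2.resize(c['pixels'][110:230,190:300,::-1],None,fx=5,fy=5,interpolation=cv2.INTER_CUBIC))
E
python3 b.py
```

```text
[[324.5 261.7]
 [328.3 214.2]
 [353.6 216.2]
 [349.9 263.7]] [[ 0.3817  0.0085  0.085 ]
 [ 0.5293 -0.0061  0.085 ]
 [ 0.5215 -0.0854  0.085 ]
 [ 0.3738 -0.0701  0.085 ]] [ 0.45155472 -0.03828549  0.085     ]
0.14826519057566437 -5.680689664198156
0.07968731297617401 -95.61919951690014
0.14844791066608207 174.0859082775175
0.07908260447156072 84.24978131503806
cassette top [0.48042459 0.02414579 0.135     ]
```

View pics/t.png

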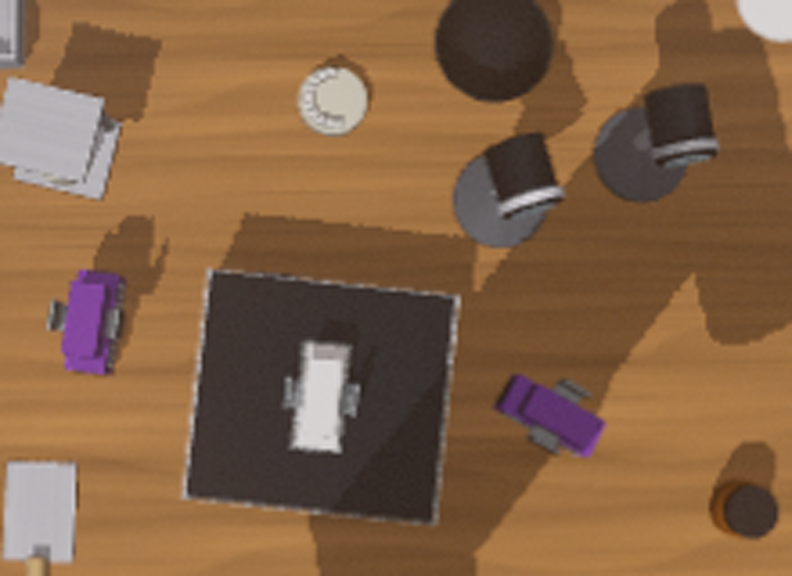

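View pics/s.png

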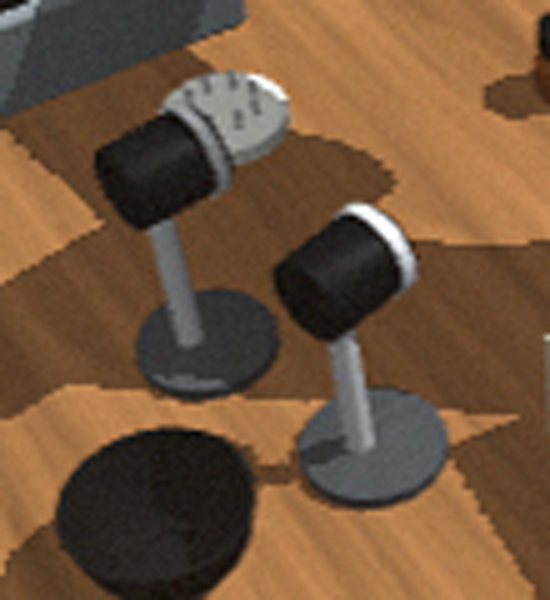

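The crops show the far stand's foot centre at top-crop (641,153), its barrel axis from back (675,88) to ring (688,154), and the deck corners at (209,270), (460,295), (436,523) and (184,497).

```bash
cat > c.py <<'E'
from h import *
c=cams.read_camera('top')
f=lambda u,v:(230+(u+.5)/3.6-.5,120+(v+.5)/3.6-.5)
P=np.array([atz(c,f(*b),.085) for b in [(209,270),(460,295),(436,523),(184,497)]]); print(P.round(4),P.mean(0))
for i in range(4):
    e=P[(i+1)%4]-P[i]; print(np.linalg.norm(e).round(4),np.degrees(np.arctan2(e[1],e[0])))
print('cas',atz(c,f(321,397),.135))
S=atz(c,f(641,153),0.005)
for q in [((645,92),(655,160)),((705,85),(717,148)),((675,88),(687,156))]:
    a,b=[atz(c,f(*x),.15) for x in q]; d=b-a; print('barrel',a.round(4),b.round(4),np.degrees(np.arctan2(d[1],d[0])))
print('foot',S)
for n in ['scene','top']:
  c=cams.read_camera(n)
  for d in spotter.cut_out('lens_stand',n):
    m=d['region']; print(n,d['conf'],d['uv'],m.sum())
E
python3 c.py
```

```text
[[ 0.5931  0.1202  0.085 ]
 [ 0.5672 -0.0986  0.085 ]
 [ 0.37   -0.0728  0.085 ]
 [ 0.3968  0.1444  0.085 ]] [0.48177533 0.02330643 0.085     ]
0.2203 -96.75671119966432
0.1989 172.55443375495076
0.2189 82.9601013077262
0.1978 -7.041686536366819
cas [0.48068506 0.02472336 0.135     ]
barrel [ 0.7312 -0.253   0.15  ] [ 0.6731 -0.2591  0.15  ] -173.97884523597523
barrel [ 0.7367 -0.3046  0.15  ] [ 0.6826 -0.3124  0.15  ] -171.76120483103932
barrel [ 0.7343 -0.2788  0.15  ] [ 0.6761 -0.2865  0.15  ] -172.436461712049
foot [ 0.70424011 -0.28216964  0.005     ]
scene 0.93 [227.6, 165.6] 1035
scene 0.68 [261.1, 186.9] 1113
top 0.91 [369.6, 174.8] 738
top 0.76 [413.3, 156.7] 826
```

Extractor centre is (0.481, 0.024) with yaw about −7°, and the measured deck size matches. I'll turn to tool yaw 173° first, then shift over to the cassette.

Call:
jog_arm --increments '[[[0,0,0,0,0,-0.0473,0],[0,0,0,0,0,-0.0473,0],[0,0,0,0,0,-0.0473,0],[0,0,0,0,0,-0.0473,0],[0,0,0,0,0,-0.0473,0],[0,0,0,0,0,-0.0473,0],[0,0,0,0,0,-0.0473,0],[0,0,0,0,0,-0.0473,0],[0,0,0,0,0,-0.0473,0],[0,0,0,0,0,-0.0473,0],[0,0,0,0,0,-0.0473,0],[0,0,0,0,0,-0.0473,0],[0,0,0,0,0,-0.0473,0],[0,0,0,0,0,-0.0473,0],[0,0,0,0,0,-0.0473,0],[0,0,0,0,0,-0.0473,0],[0,0,0,0,0,-0.0473,0],[0,0,0,0,0,-0.0473,0]]]'

```text
clock: 3.55
tcp_pos: [0.1938, -0.5414, 0.2313]
orientation: [-0.0, 0.058, 0.998, -0.0]
wrist_force: [-0.1, 0.2, -1.3]
finger_gap: 0.0853
grip_force: 0.0
```

Call:
jog_arm --increments '[[[-0.062,0.17,-0.006,0,0,0,0],[-0.062,0.17,-0.006,0,0,0,0],[-0.062,0.17,-0.006,0,0,0,0],[-0.062,0.17,-0.006,0,0,0,0],[-0.062,0.17,-0.006,0,0,0,0],[-0.062,0.17,-0.006,0,0,0,0],[-0.062,0.17,-0.006,0,0,0,0],[-0.062,0.17,-0.006,0,0,0,0],[-0.062,0.17,-0.006,0,0,0,0],[-0.062,0.17,-0.006,0,0,0,0],[-0.062,0.17,-0.006,0,0,0,0],[-0.062,0.17,-0.006,0,0,0,0],[-0.062,0.17,-0.006,0,0,0,0],[-0.062,0.17,-0.006,0,0,0,0],[0,0,0,0,0,0,0],[0,0,0,0,0,0,0]]]'

```text
clock: 5.15
tcp_pos: [0.4823, 0.0235, 0.2521]
orientation: [-0.0, 0.06, 0.998, -0.0]
wrist_force: [-0.1, -0.0, 0.0]
finger_gap: 0.0851
grip_force: 0.0
```

```bash
cat > d.py <<'E'
from h import *
s=env.get_state(); c=cams.read_camera('wrist'); save(c,'w1')
print(s['clock'],s['tcp_pos'],R.from_matrix(rot(s['orientation'])).as_matrix().round(4),s['joint_pos'].round(3))
for t,z in [('cassette_grip',.117),('cassette_filter',.063),('cassette',.035)]:
    for d in spotter.landmark_of(t,'wrist')[:2]: print(t,d['conf'],d['uv'],atz(c,d['uv'],z,s).round(4))
for d in spotter.cut_out('cassette','wrist')[:1]:
    print(d['uv'],d['region'].sum())
for P in [(.481,.024,.135)]: print(proj(c,P,s))
E
python3 d.py
```

```text
5.15 [0.48229294 0.02353994 0.25212141] [[-9.928e-01  1.198e-01 -4.000e-04]
 [ 1.198e-01  9.928e-01 -4.000e-04]
 [ 4.000e-04 -4.000e-04 -1.000e+00]] [-0.117  0.129 -0.138  1.304 -0.     0.003]
cassette_grip 0.89 [138.2, 183.6] [ 0.4526 -0.1597  0.117 ]
cassette_grip 0.74 [487.2, 221.0] [0.5394 0.2077 0.117 ]
cassette_filter 0.81 [467.0, 200.8] [0.535  0.2126 0.063 ]
cassette 0.89 [316.1, 171.7] [0.4815 0.0254 0.035 ]
cassette 0.77 [455.3, 195.4] [0.5366 0.2109 0.035 ]
[313.4, 186.5] 3380
[315.06064082 194.43641299]
```

View pics/w1.png

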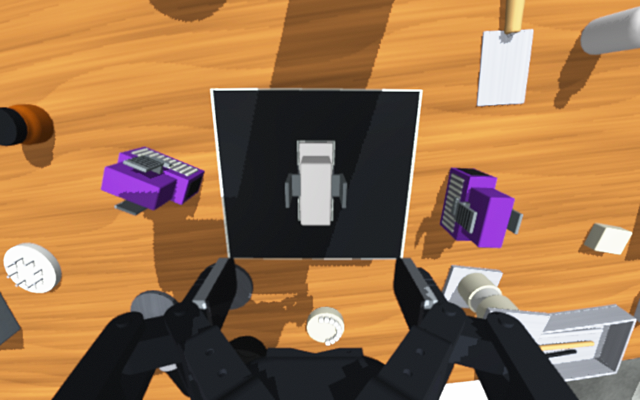

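The wrist view shows the deck with edges level (211,89)–(421,89) and the cassette centred at about (316,193). The thumb plates are at (289,192) and (343,192), with the purple look-alikes on either side.

```bash
cat > e.py <<'E'
from h import *
s=env.get_state(); c=cams.read_camera('wrist')
P=np.array([atz(c,b,.085,s) for b in [(211,89),(421,89),(403,258),(232,258)]]); print(P.round(4),P.mean(0))
for i in range(4):
    e=P[(i+1)%4]-P[i]; print(np.linalg.norm(e).round(4),np.degrees(np.arctan2(e[1],e[0])))
for uv in [(286,180),(286,207),(346,180),(346,207),(300,225),(333,225)]: print(uv, atz(c,uv,.135,s).round(4))
E
python3 e.py
```

```text
[[ 0.3682 -0.0737  0.085 ]
 [ 0.3954  0.144   0.085 ]
 [ 0.5946  0.1206  0.085 ]
 [ 0.5675 -0.0956  0.085 ]] [0.48140786 0.02381627 0.085     ]
0.2194 82.87833589012673
0.2005 -6.70184316184732
0.2179 -97.1266303782806
0.2005 173.73013450646485
(286, 180) [ 0.4627 -0.0042  0.135 ]
(286, 207) [ 0.4901 -0.0086  0.135 ]
(346, 180) [0.4699 0.0532 0.135 ]
(346, 207) [0.4975 0.0507 0.135 ]
(300, 225) [0.5111 0.0025 0.135 ]
(333, 225) [0.5153 0.0359 0.135 ]
```

Call:
jog_arm --increments '[[[0.004,0,0.0775,0,0,0,0],[0,0,0.0775,0,0,0,0],[0,0,0.0775,0,0,0,0],[0,0,0.0775,0,0,0,0],[0,0,0.0775,0,0,0,0],[0,0,0.0775,0,0,0,0],[0,0,0.0775,0,0,0,0],[0,0,0.0775,0,0,0,0],[0,0,0,0,0,0,0],[0,0,0,0,0,0,0],[0,0,0,0,0,0,255],[0,0,0,0,0,0,255],[0,0,0,0,0,0,255],[0,0,0,0,0,0,255],[0,0,0,0,0,0,255],[0,0,0,0,0,0,255],[0,0,0,0,0,0,255],[0,0,0,0,0,0,255]]]' --force 50

```text
clock: 7.25
tcp_pos: [0.4828, 0.0236, 0.1001]
orientation: [0.002, 0.061, 0.998, 0.001]
wrist_force: [-3.3, 4.4, 15.4]
finger_gap: 0.0402
grip_force: 49.6
```

The gap reads 40 mm where I expected about 46, so I'll look before lifting.

```bash
python3 - <<'E'
from h import *
s=env.get_state(); c=cams.read_camera('wrist'); b=cams.read_camera('scene')
print(s['finger_gap'],s['grip_force'],s['wrist_force'],s['ft_torque'])
w=cv2.resize(c['pixels'][130:400,170:470],None,fx=1.9,fy=1.9)
q=cv2.resize(b['pixels'][130:230,300:390],(216*2,240*2))
o=np.zeros((w.shape[0],1,3),np.uint8)
cv2.imwrite('pics/g.png',w[:,:,::-1]); cv2.imwrite('pics/g2.png',q[:,:,::-1])
E
```

```text
0.04024561854182412 49.559481739997864 [-3.33042962  4.3539153  15.41112243] [ 0.94272505  0.57305996 -0.06941462]
```

View pics/g.png

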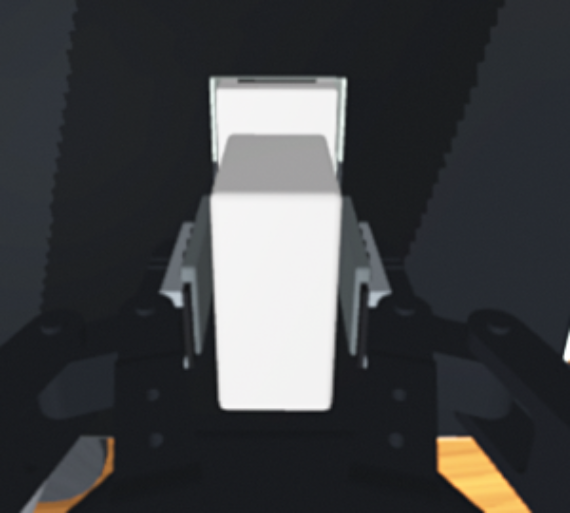

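The pinch is symmetric: both grey plates sit between the pads, and the cassette is seen straight. I'll lift slowly.

Call:
jog_arm --increments '[[[0,0,-0.02,0,0,0,255],[0,0,-0.02,0,0,0,255],[0,0,-0.02,0,0,0,255],[0,0,0,0,0,0,255]]]' --force 60

```text
clock: 7.75
tcp_pos: [0.4814, 0.0227, 0.1127]
orientation: [0.0, 0.061, 0.998, 0.0]
wrist_force: [1.3, 1.2, -2.1]
finger_gap: 0.0379
grip_force: 62.2
```

Call:
jog_arm --increments '[[[0,0,-0.04,0,0,0,255],[0,0,-0.04,0,0,0,255],[0,0,-0.04,0,0,0,255],[0,0,-0.04,0,0,0,255],[0,0,-0.04,0,0,0,255],[0,0,-0.04,0,0,0,255],[0,0,-0.04,0,0,0,255],[0,0,-0.04,0,0,0,255],[0,0,-0.02,0,0,0,255],[0,0,0,0,0,0,255],[0,0,0,0,0,0,255]]]'

```text
clock: 8.85
tcp_pos: [0.4811, 0.0226, 0.1971]
orientation: [-0.0, 0.061, 0.998, -0.0]
wrist_force: [0.7, 0.1, -3.3]
finger_gap: 0.0384
grip_force: 62.1
```

```bash
cat > f.py <<'E'
from h import *
import sys
s=env.get_state(); print(s['clock'],s['tcp_pos'],s['wrist_force'],s['finger_gap'],s['joint_pos'].round(2))
ims=[]
for n in ['scene','wrist','top']:
    c=cams.read_camera(n); ims.append(c['pixels'])
    for t in ['cassette_filter','cassette_grip','cassette','lens_stand','lens_focus']:
        for d in spotter.landmark_of(t,n)[:3]: print(n,t,round(d['conf'],2),np.round(d['uv'],1))
    for P in [s['tcp_pos']+[0,0,.019],s['tcp_pos']-[0,0,.035],s['tcp_pos']-[0,0,.063]]: print(n,'pred',proj(c,P,s).round(1))
x0,y0=map(int,sys.argv[2:4])
a=cv2.resize(ims[0][y0:y0+140,x0:x0+140],(560,560),interpolation=cv2.INTER_CUBIC)
cv2.imwrite('pics/%s.png'%sys.argv[1],a[:,:,::-1])
cv2.imwrite('pics/%sw.png'%sys.argv[1],ims[1][:,:,::-1])
cv2.imwrite('pics/%st.png'%sys.argv[1],ims[2][:,:,::-1])
E
python3 f.py l 280 80
```

```text
8.85 [0.48108317 0.0225997  0.19707651] [ 0.72175096  0.06318179 -3.34456852] 0.038372371765191406 [-0.12  0.15 -0.25  1.17 -0.    0.  ]
scene cassette_filter 0.78 [350.8 170.7]
scene cassette_filter 0.6 [310.4 157.3]
scene cassette_filter 0.6 [377.7 263.3]
scene cassette_grip 0.89 [379.6 254.8]
scene cassette_grip 0.82 [351.4 155.8]
scene cassette_grip 0.79 [314.2 147.7]
scene cassette 0.87 [309.8 166.7]
scene cassette 0.78 [351.5 178.6]
scene cassette 0.72 [375.3 266.7]
scene lens_stand 0.78 [232.9 178.1]
scene lens_stand 0.57 [262.3 197.5]
scene lens_stand 0.56 [341.9 207.9]
scene lens_focus 0.74 [303.6 126.7]
scene pred [352.2 153.9]
scene pred [350.7 169.2]
scene pred [349.9 176.6]
wrist cassette_filter 0.57 [139.7 184.3]
wrist cassette_filter 0.55 [488.3 220.9]
wrist cassette_filter 0.39 [635.  251.7]
wrist cassette_grip 0.88 [106.4 201.4]
wrist cassette_grip 0.85 [515.5 240.3]
wrist cassette_grip 0.75 [317.5 273.8]
wrist cassette 0.97 [475.6 209.9]
wrist cassette 0.91 [150.3 181.8]
wrist cassette 0.67 [316.6 211.7]
wrist lens_stand 0.86 [143.4 333.9]
wrist lens_stand 0.72 [217.1 306.2]
wrist pred [314.7 275.7]
wrist pred [314.7 231.5]
wrist pred [314.7 216.5]
top cassette_filter 0.83 [256.8 209.2]
top cassette_filter 0.77 [380.2 232.6]
top cassette_grip 0.92 [255.5 205.9]
top cassette_grip 0.61 [389.5 234. ]
top cassette 0.76 [380.1 235.2]
top lens_stand 0.84 [409.6 162.8]
top lens_stand 0.58 [366.3 175.4]
top pred [319.7 229.7]
top pred [319.6 229.8]
top pred [319.5 229.8]
```

View pics/l.png

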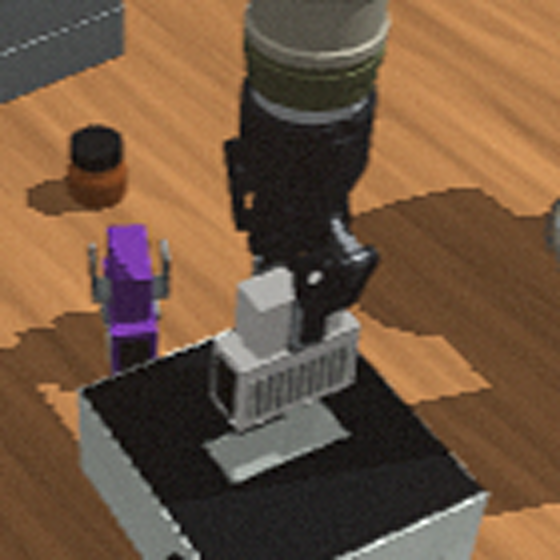

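The cassette is out of the well, upright and held by its plates. I'll turn it −75.5° so a broad face meets the lens, then carry it over.

Call:
jog_arm --increments '[[[0,0,0,0,0,0.0466,255],[0,0,0,0,0,0.0466,255],[0,0,0,0,0,0.0466,255],[0,0,0,0,0,0.0466,255],[0,0,0,0,0,0.0466,255],[0,0,0,0,0,0.0466,255],[0,0,0,0,0,0.0466,255],[0,0,0,0,0,0.0466,255],[0,0,0,0,0,0.0466,255],[0,0,0,0,0,0,255]]]'

```text
clock: 10.75
tcp_pos: [0.4812, 0.0226, 0.1973]
orientation: [0.0, 0.66, 0.751, -0.0]
wrist_force: [1.0, 0.7, -3.2]
finger_gap: 0.0384
grip_force: 62.1
```

Call:
jog_arm --increments '[[[-0.04,0.012,0,0,0,0,255],[-0.095,0.012,0.003,0,0,0,255],[-0.095,0.012,0.003,0,0,0,255],[-0.095,0.012,0.003,0,0,0,255],[-0.095,0.012,0.003,0,0,0,255],[-0.095,0.012,0.003,0,0,0,255],[-0.095,0.012,0.003,0,0,0,255],[-0.095,0.012,0.003,0,0,0,255],[-0.095,0.012,0.003,0,0,0,255],[-0.095,0.012,0.003,0,0,0,255],[-0.095,0.012,0.003,0,0,0,255],[-0.095,0.012,0.003,0,0,0,255],[-0.095,0.012,0.003,0,0,0,255],[-0.095,0.01,0.003,0,0,0,255],[-0.05,0.01,0,0,0,0,255],[0,0,0,0,0,0,255],[0,0,0,0,0,0,255]]]'

```text
clock: 12.45
tcp_pos: [0.5675, -0.2998, 0.1872]
orientation: [-0.001, 0.659, 0.752, 0.0]
wrist_force: [-0.1, 0.1, -3.5]
finger_gap: 0.0383
grip_force: 62.1
```

```bash
python3 f.py m 190 70 | grep -v ' cassette 0'; python3 - <<'E'
import cv2,numpy as np
a=cv2.imread('pics/m.png'); b=cv2.imread('pics/mt.png')[120:210,340:450]
w=cv2.imread('pics/mw.png')
cv2.imwrite('pics/mm.png',cv2.resize(np.hstack([cv2.resize(a,(400,400)),cv2.resize(w,(640,400))]),(800,308)))
E
```

```text
12.45 [ 0.56748766 -0.29976147  0.18717865] [-0.10580264  0.12895539 -3.52210909] 0.03834815003662961 [-0.61  0.46  0.15  1.27  0.    0.83]
scene cassette_filter 0.94 [259.3 126.6]
scene cassette_filter 0.94 [378.3 263.7]
scene cassette_filter 0.85 [310.5 157.8]
scene cassette_grip 0.81 [313.2 150.2]
scene cassette_grip 0.76 [260.4 106.7]
scene lens_stand 0.82 [264.7 199.8]
scene lens_stand 0.61 [233.5 178. ]
scene pred [258.1 106.7]
scene pred [260.3 121.7]
scene pred [261.3 129.1]
wrist cassette_filter 0.57 [220.2  57.2]
wrist cassette_grip 0.71 [316.8 273.5]
wrist cassette_grip 0.58 [198.9  45.8]
wrist lens_stand 0.78 [423.4 179.2]
wrist lens_stand 0.58 [419.   53.2]
wrist pred [313.5 276.1]
wrist pred [313.7 232. ]
wrist pred [313.8 217. ]
top cassette_filter 0.86 [426.9 199.2]
top cassette_filter 0.6 [257.  207.2]
top cassette_filter 0.58 [382.2 232.3]
top cassette_grip 0.67 [252. 208.]
top cassette_grip 0.64 [386.2 233.4]
top lens_stand 0.77 [408.8 162. ]
top lens_stand 0.56 [366.7 176.6]
top pred [431.7 197.1]
top pred [426.5 198.6]
top pred [424.  199.3]
```

View pics/mm.png

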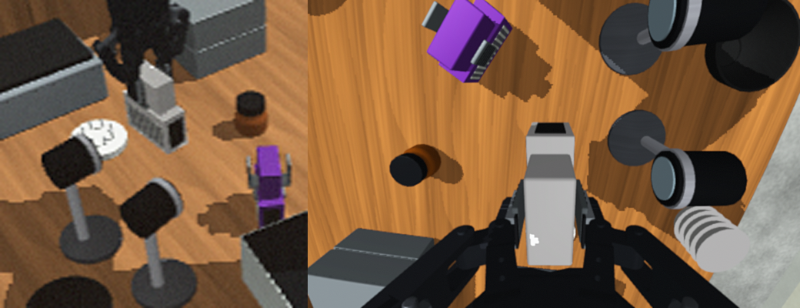

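The scene crop shows the cassette upright in front of the far lens with a broad face towards it. In the wrist view the barrel axis runs level at about row 230. I'll refine the lens pose and cassette height by fitting silhouettes.

```bash
cat > fit.py <<'E'
from h import *
from scipy.optimize import minimize
s=env.get_state(); t=np.linspace(0,2*np.pi,40)
cy=lambda r,z0,z1:np.vstack([np.c_[r*np.cos(t),r*np.sin(t),0*t+z] for z in(z0,z1)])
bar=cy(.026,-.032,.028)[:,[2,0,1]]+[0,0,.15]
parts=[cy(.045,0,.006),cy(.006,0,.13),bar]
def ren(c,parts,p):
    m=np.zeros((1600,2560),np.uint8); Rz=R.from_euler('z',p[2]).as_matrix()
    for P in parts:
        q=np.array([proj(c,x@Rz.T+[p[0],p[1],p[3] if len(p)>3 else 0],s) for x in P])
        cv2.fillConvexPoly(m,cv2.convexHull(((q+.5)*4-.5).astype(np.float32)).astype(np.int32),1)
    return cv2.resize(m.astype(np.float32),(640,400),interpolation=cv2.INTER_AREA)
data=[]
for n in ['wrist','top','scene']:
    c=cams.read_camera(n); r=proj(c,(.69,-.284,.1),s)
    L=[d for d in spotter.cut_out('lens_stand',n) if np.hypot(*(np.array(d['uv'])-r))<25+40*(n=='wrist')]
    if L:
        d=min(L,key=lambda d:np.hypot(*(np.array(d['uv'])-r))); data.append((n,c,d['region'].astype(np.float32)))
        print(n,d['conf'],d['uv'],r.round(),d['region'].sum())
def cost(p,D): 
    k=[]
    for n,c,m in D:
        q=ren(c,parts,p); k.append(np.abs(q-m).sum()/m.sum())
    return np.mean(k)
for D in [data]+[[x] for x in data]:
    b=minimize(cost,[.704,-.283,.13],args=(D,),method='Nelder-Mead',options=dict(initial_simplex=[[.704,-.283,.13],[.71,-.283,.13],[.704,-.277,.13],[.704,-.283,.25]],maxiter=60))
    x=b.x; print([d[0] for d in D],x.round(4),np.degrees(x[2]).round(1),b.fun.round(3),'focus',(x[:2]-.14*np.array([np.cos(x[2]),np.sin(x[2])])).round(4))
# cassette height
box=np.array([[a*.045,b*.018,h] for a in(1,-1) for b in(1,-1) for h in(0,.056)])
up=np.array([[a*.032,b*.015,h] for a in(1,-1) for b in(1,-1) for h in(.056,.1)])
for n in ['scene','top']:
    c=cams.read_camera(n); r=proj(c,s['tcp_pos']-[0,0,.035],s)
    L=[d for d in spotter.cut_out('cassette',n) if np.hypot(*(np.array(d['uv'])-r))<15]
    if not L: print(n,'none'); continue
    m=L[0]['region']; ys,xs=np.nonzero(m); print(n,'mask',xs.min(),xs.max(),ys.min(),ys.max())
    for z in (.058,.062,.066,.07):
        q=ren(c,[box,up],[*s['tcp_pos'][:2],np.radians(-82.5),s['tcp_pos'][2]-z])>.5; ys,xs=np.nonzero(q); print(z,xs.min(),xs.max(),ys.min(),ys.max(),(q&m).sum()/(q|m).sum())
E
python3 fit.py
```

```text
wrist 0.72 [477.9, 212.4] [452. 206.] 12743
top 0.67 [413.6, 156.8] [415. 161.] 777
scene 0.67 [227.7, 165.8] [229. 154.] 1104
['wrist', 'top', 'scene'] [ 0.7041 -0.2822  0.1177] 6.7 0.081 focus [ 0.565  -0.2987]
['wrist'] [ 0.7051 -0.2824  0.12  ] 6.9 0.037 focus [ 0.5661 -0.2992]
['top'] [ 0.7034 -0.2812  0.181 ] 10.4 0.054 focus [ 0.5657 -0.3064]
['scene'] [ 0.704  -0.2822  0.0744] 4.3 0.135 focus [ 0.5643 -0.2926]
scene mask 246 275 97 139
0.058 245 274 93 136 0.7228144989339019
0.062 245 274 95 138 0.7844444444444445
0.066 245 274 96 139 0.8266818700114025
0.07 246 275 97 140 0.8203661327231121
top mask 409 432 190 206
0.058 410 446 190 206 0.5594989561586639
0.062 409 445 190 207 0.5669456066945606
0.066 409 445 190 207 0.5906183368869936
0.07 409 444 190 207 0.5952380952380952
```

The fit puts the focus at about (0.565, −0.299), lens yaw 6.9° and the filter about 39 mm below the TCP, so the error is roughly 3 mm. I'll make a small correction and hold the broad face.

Call:
jog_arm --increments '[[[0.005,-0.0095,-0.008,0,0,0.0033,255],[0,0,0,0,0,0,255],[0,0,0,0,0,0,255],[0,0,0,0,0,0,255],[0,0,0,0,0,0,255],[0,0,0,0,0,0,255],[0,0,0,0,0,0,255],[0,0,0,0,0,0,255],[0,0,0,0,0,0,255],[0,0,0,0,0,0,255],[0,0,0,0,0,0,255],[0,0,0,0,0,0,255],[0,0,0,0,0,0,255],[0,0,0,0,0,0,255],[0,0,0,0,0,0,255],[0,0,0,0,0,0,255],[0,0,0,0,0,0,255],[0,0,0,0,0,0,255]]]'

```text
clock: 15.65
tcp_pos: [0.5653, -0.2992, 0.1895]
orientation: [-0.0, 0.664, 0.748, -0.0]
wrist_force: [0.2, 0.3, -2.8]
finger_gap: 0.038
grip_force: 62.1
```

Call:
jog_arm --increments '[[[0,0,0,0,0,-0.0455,255],[0,0,0,0,0,-0.0455,255],[0,0,0,0,0,-0.0455,255],[0,0,0,0,0,-0.0455,255],[0,0,0,0,0,-0.0455,255],[0,0,0,0,0,-0.0455,255],[0,0,0,0,0,-0.0455,255],[0,0,0,0,0,-0.0455,255],[0,0,0,0,0,-0.0455,255],[0,0,0,0,0,-0.0455,255],[0,0,0,0,0,-0.0455,255],[0,0,0,0,0,0,255],[0,0,0,0,0,0,255],[0,0,0,0,0,0,255],[0,0,0,0,0,0,255],[0,0,0,0,0,0,255],[0,0,0,0,0,0,255],[0,0,0,0,0,0,255]]]'

```text
clock: 17.45
tcp_pos: [0.5653, -0.2992, 0.1895]
orientation: [-0.0, -0.061, 0.998, -0.0]
wrist_force: [0.3, -0.9, -3.2]
finger_gap: 0.0383
grip_force: 62.1
```

```bash
python3 f.py n 190 70 | head -1
```

```text
17.45 [ 0.56532125 -0.29921333  0.18953597] [ 0.32355642 -0.91077428 -3.196923  ] 0.0383355028710085 [-0.61  0.45  0.15  1.27 -0.   -0.73]
```

View pics/n.png

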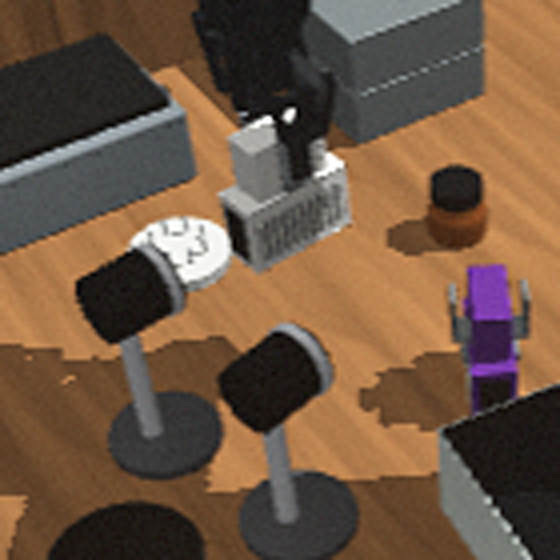

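The cassette is upright and still pinched, with its black narrow end (crop 240,225) facing the far lens barrel (130,295). The other things are where they were.

```bash
python3 -c "from workcell import ticket; print(ticket.hand_in())"
```

```text
the job is handed in; nothing more can be done
None
```

The job is handed in: I pinched the cassette out of the extractor and held its broad face to the far lens for about 1.7 s. I then turned it a quarter so a narrow end faces the lens, and it is still held there by its catches; no verdict came back.

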